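# Close a vacuum filter and hold its retaining plate for the screws

### The arm

A 6-joint arm with a two-finger parallel gripper is mounted at the origin on a cart in front of the work surface, level with it; the furniture and walls round the work are solid. World frame = base frame: x ahead of the robot, y to its left, z up, the work surface at z = 0. Lengths are in m, angles in rad, forces in N, time in s.
With the tool pointing down it reaches from about 0.375 to 0.925 m from the base axis. Payload 5.7 kg.
Tool frame: the origin (TCP) lies between the finger pads; the fingertips stand 17 mm ahead of it and the grasp point (between the pads) lies 2 mm behind it; x points along the fingers, y is the direction in which the jaws open and shut, and the axes are right-handed (so a half turn about x gives the same grasp; the last joint's range is limited). The gripper opens to 85 mm and grips with 20 to 120 N. Pads are 22 mm wide; open, the fingers measure 114 mm over their backs; the gripper's body (76 mm by 85 mm) begins 54 mm behind the grasp point. The pads swing forward as they close: fully open they stand 13 mm farther back than shut.
Start: joints at [1.03, 0.359, 1.51, -0, 1.272, -0.115], TCP at [0.248, 0.546, 0.248] pointing down, gripper open.
Joint ranges: [-2.97, 2.97], [-1.01, 2.36], [0.21, 2.38], [-0.96, 4.11], [0.2, 2.71], [-2.98, 2.98]. Speed limits (rad/s): [2.39, 2.39, 3.14, 3.14, 3.14, 3.14].

### API

Orientations are given as [roll, pitch, yaw] about the fixed x, y, z axes, in that order (R = Rz(yaw) Ry(pitch) Rx(roll)).
In Python, from cell import arm, eyes, spotter gives the robot as it stands.
- The arm moves only by the tool step_arm, never from a script. Its argument "steps" is a list of rows, each a list of 2 entries, a list of its own where there are three numbers: the shift along the world's x, y, z in m, then the turn about the world's z in degrees. A call has exactly 8 rows; each row shifts and turns the commanded pose from where the row before left it; what a row does not reach is not made up. A row lasts 1/10 s, in which the tool goes at most 50 mm and 8.59 degrees, less where a joint would pass 70% of its speed; a pose out of reach is approached as far as the arm can. A call is refused whole if a number of a shift passes 0.05 or a number of a turn 8.59, either way. A call with a gripper value outside its range is refused whole. "claw" is the gripper command: -1 is shut, 1 is fully open, values between are in proportion, set as the call begins (left out, the last holds). The fingers move at their own pace and stop on an object; the grip force is fixed at half the most. Time passes only in rows, so rows that do not move let the fingers close, or fill a call up. It gives the time, the measured TCP pose, the force and the opening at its end, in the units of the state.
- arm.get_obs(): the state, without advancing time (a new reading comes with each control period).
- eyes.get_image(name): name is "scene" or "top" or "wrist"; returns a dict with "img" (400x640x3 uint8, red, green, blue), "camera_matrix" (3x3 intrinsics, pixels), "distortion" ([k1, k2, p1, p2, k3] as OpenCV has them; the pictures are not rectified), "origin" and "attitude" of the camera in the world. Camera axes: x right, y up, looking along -z (the intrinsics and any distortion apply to the point x, -y, -z); pixel columns grow to the right and rows downward; lengths in m; the calibration is good to about 2 mm. A picture is of the moment at which its call begins. There is no depth.
- arm.hand_in(): hands the job in, once; it reports no verdict.
Trained networks look in a picture, given as the dict that the camera call returned (one of the last four; its "shot" number tells which), for a name from the list of things; names that differ only in an ending like _2 or _b are one class to them, and where a whole thing is asked for, a point or a joint stands for the part that bears it (a point fixed in the world has none). Each returns a list of dicts, best first, with "conf" (0 to 1); they miss things now and then, are a little off and sometimes report something else, mostly with a low value. They report only what shows in the picture. A call takes as long as a camera call. They do not tell look-alikes from the thing itself.
- spotter.spot_in(query, picture): "location" ([x, y, z] in m, in the coordinates of the camera as it stood for that picture, good to about 4 mm: the middle of the surface that is visible of it).
- spotter.trace(query, picture): "pixels" (400x640 bool, what is visible of it).
- spotter.mark_of(query, picture): "location" ([x, y, z] in m, in the coordinates of the camera as it stood for that picture, good to about 4 mm: a listed point, or the origin of a listed thing).
The state is a dict: "time": time; "qpos": joint angles; "qd": joint speeds; "effort": joint torques, N m; "eef_pos": TCP position; "tcp_rot": TCP orientation; "ft_force": force on the tool from outside, world axes, zero at the start; "moment": the same for the moment, N m; "finger_gap": finger opening in m.
Only numpy, scipy, OpenCV 4.12 (cv2) and the standard library are available. Lean on these libraries where they do the work, as an engineer would, in place of code of your own. Each camera call takes 0.05 s, during which the arm holds its last target. There are 200 camera calls.

### The job

Put the vacuum filter back together: set the loose bowl upside down over the upright bronze element so that its rim drops fully into the round seat of the filter head, and let go of it. Then pick up the flat retaining plate, bring it down over the bowl and finish still holding it level about a centimetre above the head's top face, its four screw holes over the four tapped holes and touching neither head nor bowl, so that the screws can be started by hand. Leave the screw cup, the hex keys and the small air cylinder where they stand.

Things in the scene. Friction and masses are not known exactly. Their poses are not given: they have to be found in the camera images.
- head_seat (a point): Centre of the floor of the round seat in the filter head's top face: diameter 49 mm, sunk 3 mm, floor 25 mm above the desk, z up. On its axis stands the bronze filter element, 22 mm thick, its tapered top 34 mm above the seat's floor.
- head_hole0 (a point): Mouth of one blind tapped hole (6 mm) in the head's top face, 39 mm along the head's +x and 21 mm along its +y from the seat's axis. Four such holes lie at x = +-39 mm, y = +-21 mm.
- head_hole2 (a point): Mouth of the diagonally opposite tapped hole, at x = -39 mm, y = -21 mm of the head.
- bowl_centre (a point): Middle of the bowl: on its axis, half-way along its 50 mm; x points out of the mouth. The point is 19 mm above the desk while the bowl lies.
- bowl_mouth (a point): Centre of the bowl's open mouth, in the plane of its rim, 25 mm along +x from bowl_centre. Axes as bowl_centre.
- bowl_crown (a point): Centre of the bowl's closed end (5 mm thick), 25 mm along -x from bowl_centre; a brass drain plug, 11 mm in diameter, reaches 4 mm farther. Axes as bowl_centre.
- plate_centre (a point): Middle of the plate's central opening, half-way through the plate's thickness, 4 mm above its underside. Axes as plate.
- plate_hole0 (a point): Lower end (in the plate's underside) of the screw hole at x = +39 mm, y = +21 mm of the plate.
- plate_hole2 (a point): Lower end of the screw hole at x = -39 mm, y = -21 mm of the plate, diagonally opposite.
- head: Filter head, fixed: grey casting with a machined rectangular top flange, 100 mm along its own x, 60 mm along y, top face 28 mm above the desk. Origin on the desk under the seat's centre, z up. A pipe fitting (17 mm high) sticks out 35 mm at the +x end. The plate fits at its yaw or its yaw + pi.
- bowl: Bowl: milky nylon cup, 50 mm long, ribbed body of 36 mm outside and 31 mm inside diameter; rim flange at the mouth 45 mm in diameter, 4 mm thick; about 60 g. Starts lying on its side on the desk, mouth roughly to the robot's right (-y), tipped up 0.12 rad (it rests on flange and closed end). Origin and axes as bowl_centre.
- plate: Retaining plate: flat zinc-plated steel, 100 mm along its x, 60 mm along y, 8 mm thick, about 200 g; central opening of 42 mm that passes over the bowl's body but not its flange; four 7 mm screw holes at x = +-39, y = +-21 mm. Starts flat on the desk. Fits either way round (half a turn). Origin in its underside, z up.
- screw_cup: Small clear cup of screws, 35 mm wide, 26 mm high, standing between robot and head; origin in its foot. Not to be moved.
- hex_keys: Set of hex keys in a red clip, 32 x 95 x 14 mm, lying beyond the head to its left; origin in its underside. Not to be moved.
- air_cylinder: Small grey air cylinder, 22 x 76 x 22 mm, lying beyond the head; origin in its underside. Not to be moved.
Things that resemble listed ones, but are neither listed nor needed, are in the scene too. Leave any black or blue look-alike of the bowl alone.

How it is judged:
By the outcome, as a careful person would: the job done as asked, in the order asked, and still so for the second after the job is handed in, while the arm keeps its last pose, push and grip.
It also fails if it takes over 58 s, if anything falls off the work surface, if the arm or the gripper's body presses on something with over 40 N, if the wrist force passes 120 N, or if a joint passes its speed limit or range.

## Working session

There is one attempt and no reset: what is moved stays moved. The work goes in short steps, Python scripts to look and compute and a tool call to move; the robot and the scene stay as the last step left them, time stands still between calls to the robot, and variables do not carry over. Pictures are saved under pics/ and viewed, about 8 in all and at most 12, crops included, and the job is handed in when it is done.

Besides the shell and the picture viewer there is one more tool, called after ">>>" as name(argument=value, ...), one argument or row to a line, values as JSON. step_arm: Moves the arm, as the interface text tells. Its arguments: {"type":"object","properties":{"steps":{"type":"array","items":{"type":"array"}},"claw":{"type":"number"}},"required":["steps"]}

```bash
ls; mkdir -p pics
cat > h.py <<'E'
import numpy as np, cv2
from scipy.spatial.transform import Rotation as R
from cell import arm, eyes, spotter
def rot(p):
    a=np.array(p['attitude'],float)
    if a.shape==(3,3): return a
    return R.from_euler('xyz',a).as_matrix() if a.size==3 else None
def world(p,l): return np.array(p['origin'])+rot(p)@np.array(l)
def save(n,im): cv2.imwrite('pics/'+n+'.png',cv2.cvtColor(np.ascontiguousarray(im),cv2.COLOR_RGB2BGR))
def proj(p,X):
    c=(np.atleast_2d(X)-np.array(p['origin']))@rot(p)
    c=c*[1,-1,-1]
    return cv2.projectPoints(c,np.zeros(3),np.zeros(3),np.array(p['camera_matrix'],float),np.array(p['distortion'],float))[0][:,0]
def rays(p,px):
    u=cv2.undistortPoints(np.array(px,float).reshape(-1,1,2),np.array(p['camera_matrix'],float),np.array(p['distortion'],float))[:,0]
    d=np.c_[u[:,0],-u[:,1],-np.ones(len(u))]@rot(p).T
    return d
def onz(p,px,z):
    d=rays(p,px);o=np.array(p['origin']);return o+d*((z-o[2])/d[:,2])[:,None]
E
python3 - <<'E'
from h import *
np.set_printoptions(precision=4,suppress=True)
ims=[]
for n in ['top','scene']:
    p=eyes.get_image(n); ims.append(p['img']); save(n+'0',p['img'])
    print(n,p['origin'],p['attitude'],p['camera_matrix'],p['distortion'])
    for q in ['head_seat','head_hole0','head_hole2','bowl_centre','bowl_mouth','bowl_crown','plate_centre','plate_hole0','plate_hole2','screw_cup','hex_keys','air_cylinder']:
        for r in spotter.mark_of(q,p)[:4]:
            w=world(p,r['location']); print(q,round(r['conf'],2),w,proj(p,w)[0].round())
print(arm.get_obs())
E
```

```text
pics
top [0.4705 0.0881 0.8987] [ 0.1458 -0.0394 -1.5414] [[366.5435   0.     316.7536]
 [  0.     366.5435 200.3881]
 [  0.       0.       1.    ]] [-0.0197  0.      0.      0.      0.    ]
head_seat 0.64 [0.5852 0.0992 0.0266] [299. 206.]
head_seat 0.22 [ 0.5358  0.3012 -0.0014] [216. 224.]
head_hole0 0.79 [0.62   0.1246 0.0315] [289. 191.]
head_hole0 0.69 [0.5455 0.0777 0.0308] [308. 222.]
head_hole2 0.79 [0.62   0.1246 0.0315] [289. 191.]
head_hole2 0.69 [0.5455 0.0777 0.0308] [308. 222.]
bowl_centre 0.89 [0.7665 0.2231 0.0215] [252. 132.]
bowl_centre 0.87 [0.6728 0.3169 0.0144] [212. 168.]
bowl_centre 0.75 [ 0.5198 -0.1358  0.0237] [396. 236.]
bowl_mouth 0.79 [ 0.5276 -0.161   0.0229] [406. 233.]
bowl_mouth 0.73 [0.7555 0.2003 0.0212] [261. 136.]
bowl_mouth 0.61 [0.6482 0.3102 0.0198] [213. 177.]
bowl_crown 0.89 [0.7774 0.2369 0.013 ] [247. 128.]
bowl_crown 0.74 [ 0.5133 -0.1119  0.013 ] [385. 239.]
bowl_crown 0.59 [ 0.5275 -0.1596  0.0223] [406. 233.]
plate_centre 0.83 [0.4972 0.2849 0.0037] [221. 240.]
plate_hole0 0.92 [0.4512 0.27   0.0019] [226. 260.]
plate_hole0 0.76 [ 0.53
[... 1849 characters left out ...]
64 [ 0.4679  0.0799 -0.0005] [288. 231.]
hex_keys 0.45 [0.6929 0.2378 0.0016] [311. 159.]
hex_keys 0.29 [ 0.5245 -0.1335  0.0189] [362. 267.]
air_cylinder 0.75 [0.5343 0.3005 0.0039] [258. 173.]
air_cylinder 0.49 [0.7488 0.091  0.0025] [358. 175.]
{'time': 1.3, 'qpos': array([ 1.0299,  0.3588,  1.5104,  0.    ,  1.2725, -0.1151]), 'qd': array([ 0.0006,  0.0016,  0.0008, -0.0006, -0.0022,  0.0009]), 'effort': array([  0.0003, -52.758 , -27.9053,  -0.0004,   0.0016,   0.    ]), 'eef_pos': array([0.2478, 0.5464, 0.2483]), 'tcp_rot': array([-1.8087,  1.5707, -2.2346]), 'ft_force': array([-0.3916, -0.7292,  0.254 ]), 'moment': array([-0.0147, -0.0335,  0.0256]), 'finger_gap': 0.08556325156739204}
```

Run:
```python
import cv2,numpy as np
a=cv2.imread('pics/top0.png')[80:300,170:450];b=cv2.imread('pics/scene0.png')[110:300,220:420]
a=cv2.resize(a,(760,597),interpolation=cv2.INTER_CUBIC)
cv2.imwrite('pics/v1.png',a)
cv2.imwrite('pics/v2.png',cv2.resize(b,(630,598),interpolation=cv2.INTER_CUBIC))
```

```text
(no output)
```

View pics/v1.png

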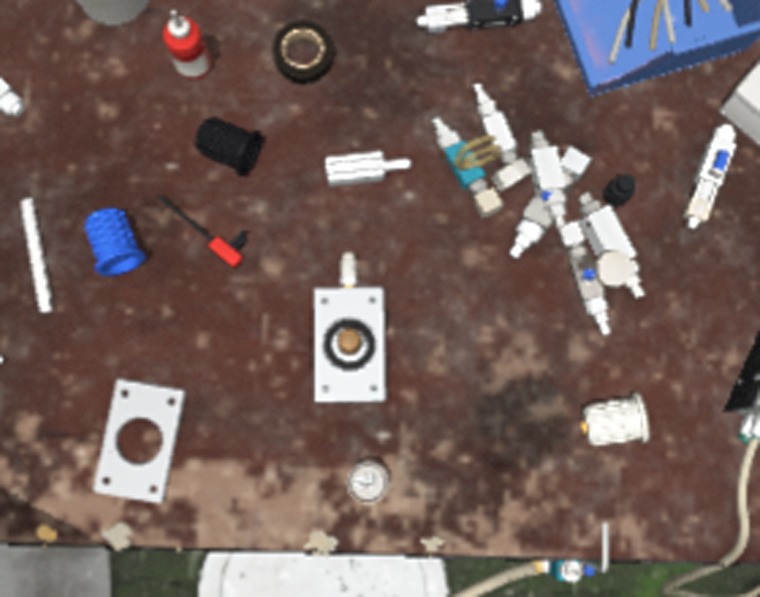

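View pics/v2.png

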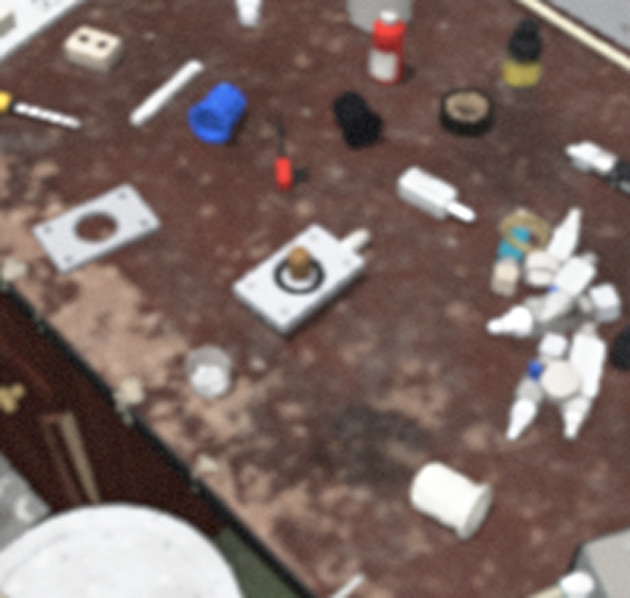

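```bash
cat >> h.py <<'E'
np.set_printoptions(precision=4,suppress=True)
def jaw(o=None):
    o=o or arm.get_obs(); M=R.from_euler('xyz',o['tcp_rot']).as_matrix(); return np.degrees(np.arctan2(M[1,1],M[0,1])),M
E
python3 - <<'E'
from h import *
print(jaw())
E
```

```text
(np.float64(65.60087275213422), array([[-0.0001,  0.4131,  0.9107],
       [-0.0001,  0.9107, -0.4131],
       [-1.    , -0.0001, -0.    ]]))
```

>>> step_arm(
  steps=[
    [[0.03, -0.038, 0], 0],
    [[0.03, -0.038, 0], 0],
    [[0.03, -0.038, 0], 0],
    [[0.03, -0.038, 0], 0],
    [[0.03, -0.038, 0], 0],
    [[0.03, -0.038, 0], 0],
    [[0.03, -0.038, 0], 0],
    [[0, 0, 0], 0],
  ],
  claw=1,
)

```text
time: 2.1
eef_pos: [0.4616, 0.2762, 0.2485]
tcp_rot: [-0.136, 1.568, -0.567]
ft_force: [0.1, -0.3, 0.4]
finger_gap: 0.0855
```

```bash
cat >> h.py <<'E'
def look(cam,qs,n=2,name=None):
    p=eyes.get_image(cam)
    if name: save(name,p['img'])
    for q in qs:
        for r in spotter.mark_of(q,p)[:n]:
            w=world(p,r['location']); print(q,round(r['conf'],2),w,proj(p,w)[0].round())
    return p
E
python3 - <<'E'
from h import *
p=look('wrist',['plate_centre','plate_hole0'],2,'w1')
print(jaw()[0],p['origin'],p['attitude'],arm.get_obs()['time'])
np.savez('pl.npz',origin=p['origin'],attitude=p['attitude'],camera_matrix=p['camera_matrix'],distortion=p['distortion'],img=p['img'])
E
```

```text
plate_centre 0.95 [0.495  0.2882 0.0029] [340. 183.]
plate_hole0 0.84 [ 0.4571  0.2707 -0.0047] [312. 158.]
plate_hole0 0.8 [ 0.5392  0.3039 -0.0019] [367. 209.]
65.53756042285457 [0.3861 0.311  0.372 ] [-0.3298 -0.0017  1.1396] 2.25
```

View pics/w1.png

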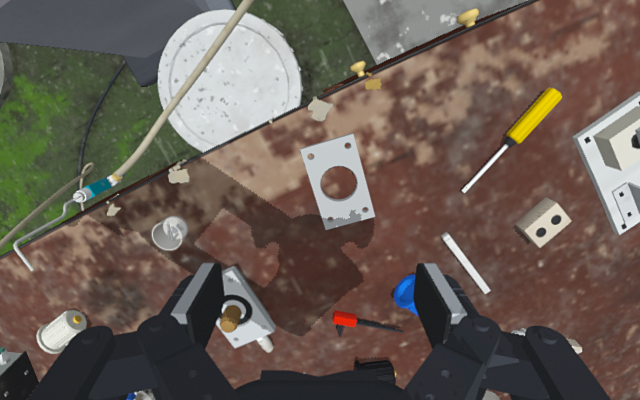

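>>> step_arm(
  steps=[
    [[0.006, -0.05, 0], -6],
    [[0.006, -0.05, 0], -6],
    [[0.006, -0.05, 0], -6],
    [[0.006, -0.05, 0], -6],
    [[0.006, -0.05, 0], -6],
    [[0.006, -0.05, 0], -6],
    [[0.006, -0.05, 0], -6],
    [[0.006, -0.05, 0], -6],
  ],
)

```text
time: 3.05
eef_pos: [0.5056, -0.1166, 0.2485]
tcp_rot: [2.26, 1.57, 0.994]
ft_force: [1.3, 0.5, -0.0]
finger_gap: 0.0857
```

Run:
```python
from h import *
p=look('wrist',['bowl_centre','bowl_mouth','bowl_crown'],2,'w2')
o=arm.get_obs();print(jaw(o)[0],o['eef_pos'],p['origin'],p['attitude'],o['time'])
t=spotter.trace('bowl',p)
for r in t[:3]:
    m=r['pixels'].astype('uint8'); c=cv2.minAreaRect(cv2.findNonZero(m)); print(r['conf'],c)
    b=cv2.boxPoints(c); print(onz(p,b,0.02))
x,y=proj(p,[[0.527,-0.137,0.02]])[0].astype(int)
save('v3',cv2.resize(p['img'][max(0,y-60):y+60,max(0,x-80):x+80],None,fx=4,fy=4,interpolation=cv2.INTER_CUBIC)); print(x,y)
```

```text
bowl_centre 0.64 [ 0.5239 -0.1327  0.0151] [330. 183.]
bowl_mouth 0.63 [ 0.5327 -0.1579  0.0197] [330. 207.]
17.60992901847228 [ 0.5055 -0.1161  0.2481] [ 0.4807 -0.0377  0.3722] [-0.3251 -0.0012  0.3057] 3.25
0.76 ((328.3274841308594, 184.92434692382812), (36.37598419189453, 52.600318908691406), 3.6913859844207764)
[[ 0.5107 -0.1682  0.02  ]
 [ 0.4968 -0.1104  0.02  ]
 [ 0.5342 -0.1012  0.02  ]
 [ 0.5501 -0.1587  0.02  ]]
331 188
```

View pics/v3.png

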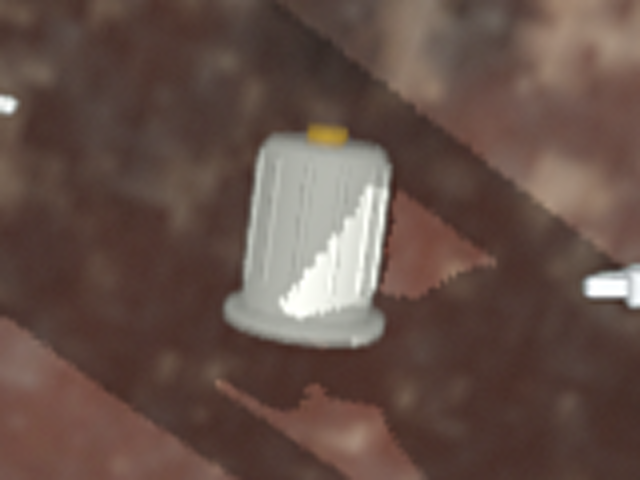

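Run:
```python
from h import *
p=dict(origin=[0.4807,-0.0377,0.3722],attitude=[-0.3251,-0.0012,0.3057])
d=np.load('pl.npz');p['camera_matrix']=d['camera_matrix'];p['distortion']=d['distortion']
f=onz(p,[[307.2,205.5],[346.7,210.5]],.022);c=onz(p,[[332.75,161.2]],.017)
m=f.mean(0);print(f,np.linalg.norm(f[1]-f[0]),np.degrees(np.arctan2(*(f[0]-f[1])[[1,0]])),m,c,np.degrees(np.arctan2(*(m-c[0])[[1,0]])))
print(d['camera_matrix'])
```

```text
[[ 0.5076 -0.1628  0.022 ]
 [ 0.551  -0.1553  0.022 ]] 0.04405229088949689 -170.1960559648403 [ 0.5293 -0.159   0.022 ] [[ 0.5194 -0.1081  0.017 ]] -78.97168071503516
[[338.4792   0.     318.4383]
 [  0.     338.4792 197.4585]
 [  0.       0.       1.    ]]
```

>>> step_arm(
  steps=[
    [[0.012, -0.021, -0.02], -3.3],
    [[0.012, -0.021, -0.045], -3.3],
    [[0, 0, -0.045], 0],
    [[0, 0, -0.045], 0],
    [[0, 0, -0.035], 0],
    [[0, 0, -0.02], 0],
    [[0, 0, -0.014], 0],
    [[0, 0, 0], 0],
  ],
)

```text
time: 4.1
eef_pos: [0.5283, -0.156, 0.0238]
tcp_rot: [-2.229, 1.567, 2.678]
ft_force: [-0.7, 0.4, -0.3]
finger_gap: 0.0851
```

>>> step_arm(
  steps=[
    [[0, 0, 0], 0],
    [[0, 0, 0], 0],
    [[0, 0, 0], 0],
    [[0, 0, 0], 0],
    [[0, 0, 0], 0],
    [[0, 0, 0], 0],
    [[0, 0, 0], 0],
    [[0, 0, 0], 0],
  ],
  claw=-1,
)

```text
time: 4.9
eef_pos: [0.5303, -0.1588, 0.0271]
tcp_rot: [1.052, 1.568, -0.327]
ft_force: [-0.5, 1.7, 8.7]
finger_gap: 0.041
```

Run:
```python
from h import *
p=eyes.get_image('wrist');save('w4',p['img'])
o=arm.get_obs();print(jaw(o)[0],o['eef_pos'],o['ft_force'],o['time'])
```

```text
10.980359741451332 [ 0.5304 -0.1587  0.0271] [-0.8144  2.0894  8.9068] 4.95
```

View pics/w4.png

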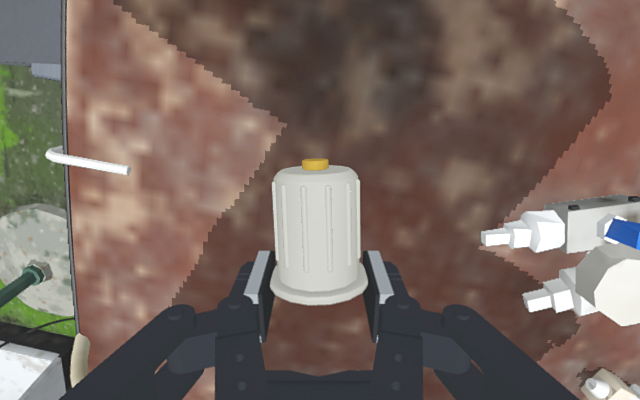

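>>> step_arm(
  steps=[
    [[0, 0, 0.005], 0],
    [[0, 0, 0.01], 0],
    [[0, 0, 0.02], 0],
    [[0, 0, 0.03], 0],
    [[0, 0, 0.02], 0],
    [[0, 0, 0], 0],
    [[0, 0, 0], 0],
    [[0, 0, 0], 0],
  ],
)

```text
time: 5.75
eef_pos: [0.5284, -0.158, 0.1095]
tcp_rot: [-2.14, 1.569, 2.764]
ft_force: [0.1, 0.0, -0.9]
finger_gap: 0.041
```

Run:
```python
from h import *
p=look('wrist',['bowl_centre','bowl_mouth','bowl_crown'],2,'w5');im1=p['img']
o=arm.get_obs();print(jaw(o)[0],o['eef_pos'],o['ft_force'],o['time'],o['finger_gap'])
p=eyes.get_image('scene')
x,y=proj(p,[[0.53,-0.16,0.09]])[0].astype(int)
b=cv2.resize(p['img'][y-50:y+60,x-60:x+60],(440,400))
save('v5',np.hstack([cv2.resize(im1[100:,160:480],(360,338)).copy() if 0 else cv2.resize(im1[80:,160:480],(360,400)),b]))
```

```text
bowl_centre 0.84 [ 0.5262 -0.1333  0.1008] [324. 227.]
bowl_mouth 0.86 [ 0.5321 -0.1561  0.1019] [327. 277.]
bowl_crown 0.9 [ 0.5138 -0.109   0.0978] [306. 165.]
bowl_crown 0.4 [ 0.526  -0.132   0.0967] [324. 221.]
11.001824523331203 [ 0.5286 -0.158   0.1093] [-0.5681 -0.0448  0.3348] 5.95 0.040978578257440605
```

View pics/v5.png

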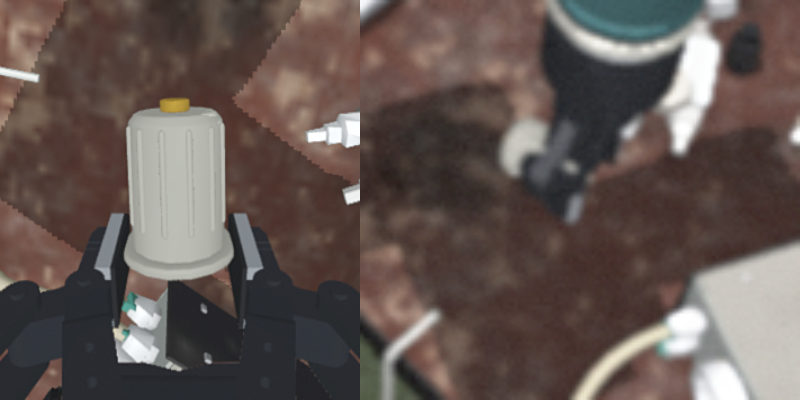

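>>> step_arm(
  steps=[
    [[0.0165, 0.038, 0], -1.8],
    [[0.0165, 0.038, 0], -1.8],
    [[0.0165, 0.038, 0], -1.8],
    [[0.0165, 0.038, 0], -1.8],
    [[0.0165, 0.038, 0], -1.8],
    [[0, 0, -0.02], 0],
    [[0, 0, -0.015], 0],
    [[0, 0, 0], 0],
  ],
)

```text
time: 6.8
eef_pos: [0.609, 0.0316, 0.0724]
tcp_rot: [-1.623, 1.565, 3.125]
ft_force: [-0.4, -0.7, -1.3]
finger_gap: 0.0412
```

Run:
```python
from h import *
p=look('top',['head_hole0','head_seat','bowl_crown','bowl_mouth'],2)
p=eyes.get_image('wrist');save('w6',p['img'])
o=arm.get_obs();print(jaw(o)[0],o['eef_pos'],o['ft_force'],o['time'],o['finger_gap'])
print(proj(p,[[.633,.071,.028],[.533,.068,.028]]))
```

```text
head_hole0 0.73 [0.5426 0.0769 0.0287] [308. 224.]
head_hole0 0.6 [0.619  0.1225 0.027 ] [290. 191.]
head_seat 0.74 [0.5832 0.1043 0.03  ] [297. 206.]
head_seat 0.36 [0.6021 0.0805 0.0598] [307. 197.]
bowl_crown 0.9 [0.693  0.3267 0.016 ] [208. 160.]
bowl_crown 0.78 [0.7777 0.2405 0.0128] [246. 128.]
bowl_mouth 0.84 [0.6499 0.3076 0.0232] [214. 176.]
bowl_mouth 0.53 [0.7565 0.1986 0.0254] [261. 135.]
1.9358058552389863 [0.6122 0.0309 0.076 ] [ 0.4764  0.4556 -0.6496] 7.1 0.04082237346826312
[[360.9044 171.1064]
 [170.8349 170.7593]]
```

View pics/w6.png

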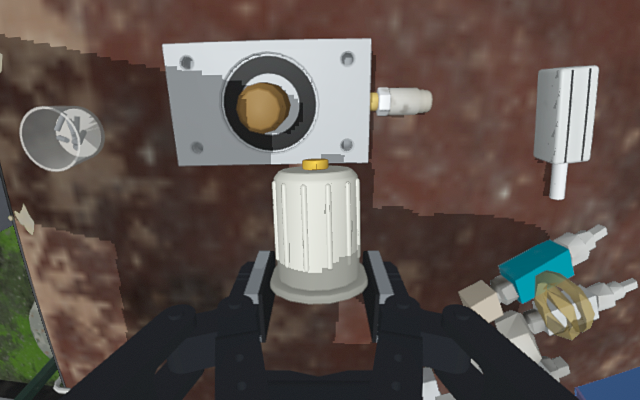

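```bash
cat >> h.py <<'E'
def fitrect(P,c0=None):
    "fit centre,yaw of 100x60 rect to 4 corner pts ordered (-x+y),(+x+y),(+x-y),(-x-y)"
    M=np.array([[-50,30],[50,30],[50,-30],[-50,-30]])/1000.
    P=np.array(P)[:,:2];c=P.mean(0);A=M.T@(P-c)
    th=np.arctan2(A[0,1]-A[1,0],A[0,0]+A[1,1]);Rm=np.array([[np.cos(th),-np.sin(th)],[np.sin(th),np.cos(th)]])
    return c,np.degrees(th),np.linalg.norm(P-c-M@Rm.T,axis=1)
E
python3 - <<'E'
from h import *
p=eyes.get_image('wrist');o=arm.get_obs();print(p['origin'],p['attitude'],o['eef_pos'])
P=onz(p,[[163,43],[371,38],[371,162],[180,165]],.028);print(P,fitrect(P))
t=spotter.trace('head',p)
for r in t[:1]:
    m=r['pixels'].astype('uint8'); c=cv2.approxPolyDP(max(cv2.findContours(m,0,1)[0],key=cv2.contourArea),6,True)[:,0]; print(r['conf'],c.tolist())
E
```

```text
[0.6093 0.1137 0.1996] [-0.3256 -0.0011  0.0339] [0.6122 0.031  0.076 ]
[[0.5349 0.1308 0.028 ]
 [0.6334 0.1355 0.028 ]
 [0.638  0.0761 0.028 ]
 [0.5383 0.0713 0.028 ]] (array([0.5862, 0.1034]), np.float64(3.0189665098733767), array([0.0003, 0.0013, 0.0003, 0.0007]))
0.68 [[430, 93], [371, 93], [369, 40], [163, 47], [180, 165], [364, 162], [368, 110], [423, 112]]
```

>>> step_arm(
  steps=[
    [[0, 0.007, -0.01], 1],
    [[0, 0, -0.012], 0],
    [[0, 0, -0.007], 0],
    [[0, 0, -0.007], 0],
    [[0, 0.001, -0.004], 0],
    [[0, 0.001, -0.004], 0],
    [[0, 0.003, -0.002], 0],
    [[0, 0, 0], 0],
  ],
)

```text
time: 8.0
eef_pos: [0.6127, 0.0423, 0.0288]
tcp_rot: [0.525, 1.568, -0.993]
ft_force: [0.9, -6.1, 3.2]
finger_gap: 0.0407
```

Run:
```python
from h import *
p=eyes.get_image('wrist');save('w7',p['img'])
o=arm.get_obs();print(jaw(o)[0],o['eef_pos'],o['ft_force'],o['time'],o['finger_gap'])
```

```text
3.034149481533957 [0.6127 0.0424 0.0289] [ 1.654  -6.0912  4.083 ] 8.05 0.041197587333343784
```

View pics/w7.png

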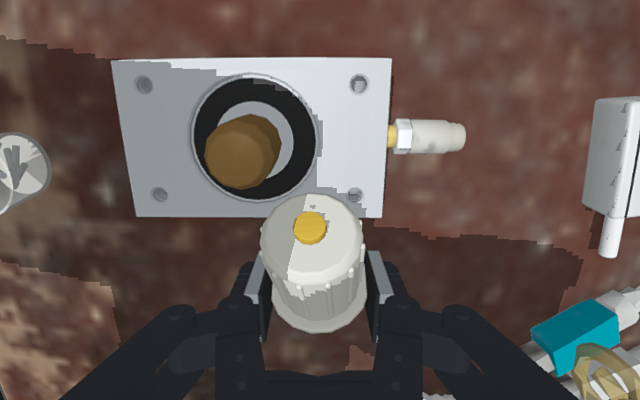

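>>> step_arm(
  steps=[
    [[0, 0.002, 0], 0],
    [[0, 0.002, 0], 0],
    [[0, 0.002, 0], 0],
    [[0, 0.002, 0], 0],
    [[0, 0.001, 0], 0],
    [[0, 0.001, 0], 0],
    [[0, 0.001, 0], 0],
    [[0, 0, 0], 0],
  ],
)

```text
time: 8.85
eef_pos: [0.6133, 0.0506, 0.0292]
tcp_rot: [0.315, 1.565, -1.202]
ft_force: [1.3, -18.2, 3.9]
finger_gap: 0.0409
```

Run:
```python
from h import *
p=eyes.get_image('wrist')
o=arm.get_obs();print(jaw(o)[0],o['eef_pos'],o['ft_force'],o['time'],o['finger_gap'])
b=eyes.get_image('scene')
x,y=proj(b,[[0.612,.06,0.04]])[0].astype(int)
b=cv2.resize(b['img'][y-40:y+40,x-40:x+40],(380,400))
save('v8',np.hstack([cv2.resize(p['img'][100:,160:480],(400,400)),b]))
```

```text
3.0943939494104566 [0.6132 0.0506 0.0292] [  1.9291 -18.2113   4.3807] 8.9 0.04075028599205917
```

View pics/v8.png

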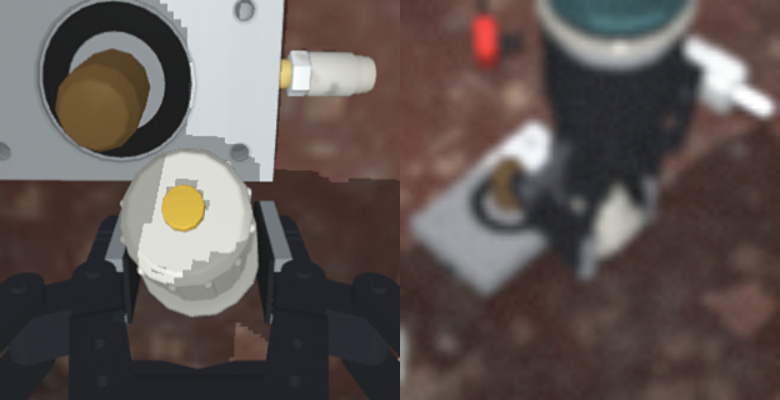

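>>> step_arm(
  steps=[
    [[0, 0.0015, 0], 0],
    [[0, 0.0015, 0], 0],
    [[0, 0, 0], 0],
    [[0, -0.006, 0.004], 0],
    [[0, 0, 0.014], 0],
    [[0, 0.006, 0.004], 0],
    [[0, 0.007, 0], 0],
    [[0, 0, 0], 0],
  ],
)

```text
time: 9.75
eef_pos: [0.6114, 0.0665, 0.0512]
tcp_rot: [-2.789, 1.57, 1.977]
ft_force: [0.1, 0.2, -0.8]
finger_gap: 0.041
```

>>> step_arm(
  steps=[
    [[0, 0, -0.003], 0],
    [[0, 0, -0.003], 0],
    [[0, 0, -0.003], 0],
    [[0, 0, -0.002], 0],
    [[0, 0, -0.002], 0],
    [[0, 0, -0.001], 0],
    [[0, 0, 0], 0],
    [[0, 0, 0], 0],
  ],
)

```text
time: 10.55
eef_pos: [0.6145, 0.063, 0.04]
tcp_rot: [1.058, 1.565, -0.459]
ft_force: [-0.8, -8.6, 20.8]
finger_gap: 0.0409
```

Run:
```python
from h import *
p=eyes.get_image('wrist')
o=arm.get_obs();print(jaw(o)[0],o['eef_pos'],o['ft_force'],o['time'],o['finger_gap'])
b=eyes.get_image('scene')
x,y=proj(b,[[0.612,.06,0.04]])[0].astype(int)
b=cv2.resize(b['img'][y-40:y+40,x-40:x+40],(380,400))
save('v9',np.hstack([cv2.resize(p['img'][100:,160:480],(400,375),interpolation=cv2.INTER_CUBIC),b[:375]]))
```

```text
3.0739516057385954 [0.6145 0.063  0.04  ] [-1.8133 -8.2255 20.7187] 10.6 0.04096375665986013
```

View pics/v9.png

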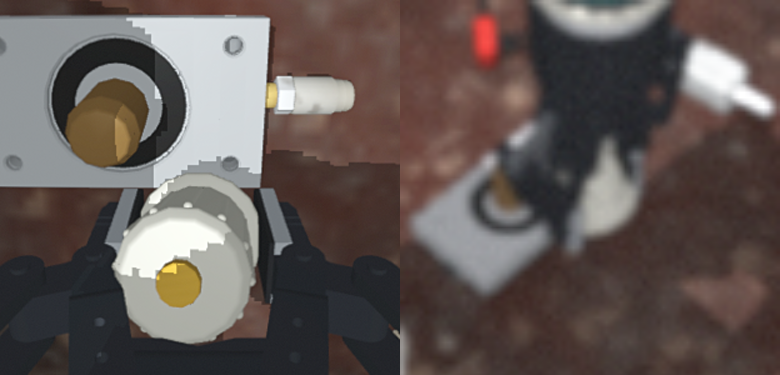

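>>> step_arm(
  steps=[
    [[0, 0, 0.008], 0],
    [[0, -0.015, 0.004], 0],
    [[0, -0.02, 0], 0],
    [[0, 0, -0.006], 0],
    [[0, 0, -0.006], 0],
    [[0, 0, -0.004], 0],
    [[0, 0, -0.003], 0],
    [[0, 0, 0], 0],
  ],
)

```text
time: 11.45
eef_pos: [0.6111, 0.0302, 0.0294]
tcp_rot: [-1.735, 1.569, 3.03]
ft_force: [0.5, -0.3, -0.1]
finger_gap: 0.041
```

Run:
```python
from h import *
o=arm.get_obs();print(jaw(o)[0],o['eef_pos'],o['ft_force'],o['time'],o['finger_gap'])
p=look('wrist',['bowl_centre','bowl_mouth','bowl_crown'],2,'w10')
p=look('scene',['bowl_centre','bowl_mouth','bowl_crown'],1)
```

```text
3.039932668300849 [0.6111 0.0302 0.0294] [ 0.5472 -0.2693 -0.1447] 11.45 0.04096837533058589
bowl_centre 0.92 [0.6069 0.0405 0.0452] [308. 289.]
bowl_crown 0.62 [0.6009 0.0506 0.0667] [288. 300.]
bowl_centre 0.73 [0.6742 0.3186 0.0203] [290. 144.]
bowl_mouth 0.68 [0.6117 0.0287 0.0251] [340. 207.]
bowl_crown 0.77 [0.6963 0.3306 0.016 ] [293. 140.]
```

>>> step_arm(
  steps=[
    [[0, 0, -0.002], 0],
    [[0, 0, -0.001], 0],
    [[0, 0, -0.001], 0],
    [[0, 0, -0.001], 0],
    [[0, 0, -0.001], 0],
    [[0, 0, 0], 0],
    [[0, 0, 0], 0],
    [[0, 0, 0], 0],
  ],
)

```text
time: 12.65
eef_pos: [0.6118, 0.0297, 0.0242]
tcp_rot: [-1.672, 1.571, 3.093]
ft_force: [-0.4, -0.3, -1.2]
finger_gap: 0.0413
```

Run:
```python
from h import *
o=arm.get_obs();print(jaw(o)[0],o['eef_pos'],o['ft_force'],o['time'],o['finger_gap'])
```

```text
3.003253023990322 [0.6118 0.0297 0.0242] [-0.358  -0.283  -1.1638] 12.65 0.041330332265151905
```

>>> step_arm(
  steps=[
    [[0, 0, -0.001], 0],
    [[0, 0, -0.001], 0],
    [[0, 0, -0.001], 0],
    [[0, 0, -0.001], 0],
    [[0, 0, -0.001], 0],
    [[0, 0, -0.001], 0],
    [[0, 0, -0.001], 0],
    [[0, 0, 0], 0],
  ],
)

```text
time: 13.45
eef_pos: [0.6116, 0.0297, 0.017]
tcp_rot: [-1.663, 1.57, 3.102]
ft_force: [0.2, 0.3, -0.9]
finger_gap: 0.0408
```

Run:
```python
from h import *
o=arm.get_obs();print(jaw(o)[0],o['eef_pos'],o['ft_force'],o['time'],o['finger_gap'])
p=look('wrist',['bowl_centre','bowl_mouth','bowl_crown'],1)
```

```text
3.0027274506030643 [0.6116 0.0297 0.017 ] [ 0.2305  0.2738 -0.926 ] 13.45 0.04076161485576562
bowl_centre 0.9 [0.6078 0.039  0.0333] [309. 292.]
bowl_mouth 0.46 [0.6125 0.0357 0.0303] [321. 295.]
```

>>> step_arm(
  steps=[
    [[0, 0, -0.001], 0],
    [[0, 0, -0.001], 0],
    [[0, 0, -0.001], 0],
    [[0, 0, -0.001], 0],
    [[0, 0, -0.001], 0],
    [[0, 0, -0.001], 0],
    [[0, 0, 0], 0],
    [[0, 0, 0], 0],
  ],
)

```text
time: 14.45
eef_pos: [0.6119, 0.0297, 0.0154]
tcp_rot: [1.323, 1.57, -0.195]
ft_force: [-10.2, -0.9, 36.4]
finger_gap: 0.041
```

Run:
```python
from h import *
o=arm.get_obs();print(jaw(o)[0],o['eef_pos'],o['ft_force'],o['moment'],o['time'],o['finger_gap'])
p=look('wrist',['bowl_centre','bowl_mouth','bowl_crown'],1)
```

```text
3.0166748028552233 [0.6119 0.0297 0.0154] [-10.2233  -0.9041  36.3619] [-0.0424  1.9145 -0.005 ] 14.45 0.040960280731311825
bowl_centre 0.87 [0.613  0.0398 0.0318] [323. 291.]
bowl_crown 0.94 [0.6042 0.0471 0.0542] [296. 312.]
```

>>> step_arm(
  steps=[
    [[0, 0, 0.003], 0],
    [[0, 0, 0.002], 0],
    [[0, 0, 0], 0],
    [[0, 0, 0], 0],
    [[0, 0, 0], 0],
    [[0, 0, 0], 0],
    [[0, 0, 0], 0],
    [[0, 0, 0], 0],
  ],
)

```text
time: 15.45
eef_pos: [0.6116, 0.0297, 0.016]
tcp_rot: [-1.721, 1.57, 3.044]
ft_force: [-0.2, 0.1, -0.9]
finger_gap: 0.0413
```

>>> step_arm(
  steps=[
    [[0, 0, 0], 0],
    [[0, 0, 0], 0],
    [[0, 0, 0], 0],
    [[0, 0, 0], 0],
    [[0, 0, 0], 0],
    [[0, 0, 0], 0],
    [[0, 0, 0], 0],
    [[0, 0, 0], 0],
  ],
  claw=0.6,
)

```text
time: 16.25
eef_pos: [0.6117, 0.0297, 0.0162]
tcp_rot: [-1.725, 1.571, 3.04]
ft_force: [0.4, -0.0, -1.4]
finger_gap: 0.0683
```

Run:
```python
from h import *
o=arm.get_obs();print(jaw(o)[0],o['eef_pos'],o['ft_force'],o['moment'],o['time'],o['finger_gap'])
p=look('wrist',['bowl_centre','bowl_mouth','bowl_crown'],1,'w11')
p=look('scene',['bowl_centre','bowl_mouth','bowl_crown'],3)
```

```text
2.9989141242732003 [0.6117 0.0297 0.0162] [ 0.351  -0.0259 -1.3637] [-0.0659  0.0152  0.0089] 16.25 0.06825834058297008
bowl_centre 0.83 [0.6134 0.0257 0.0234] [322. 307.]
bowl_mouth 0.58 [ 0.6155  0.0238 -0.0018] [325. 278.]
bowl_crown 0.79 [0.6106 0.0269 0.0473] [314. 347.]
bowl_centre 0.59 [0.7697 0.2158 0.018 ] [334. 147.]
bowl_centre 0.57 [0.6728 0.3163 0.0171] [290. 146.]
bowl_centre 0.49 [0.6146 0.0231 0.026 ] [343. 208.]
bowl_mouth 0.8 [0.613  0.0232 0.0016] [342. 214.]
bowl_mouth 0.79 [0.6514 0.3019 0.0226] [288. 150.]
bowl_mouth 0.5 [0.7541 0.2033 0.0253] [333. 150.]
bowl_crown 0.53 [0.6945 0.3314 0.014 ] [292. 141.]
bowl_crown 0.49 [0.6095 0.0199 0.0494] [342. 204.]
bowl_crown 0.34 [0.7754 0.2465 0.0188] [329. 142.]
```

>>> step_arm(
  steps=[
    [[0, -0.003, 0.006], 0],
    [[0, -0.002, 0.008], 0],
    [[0, 0, 0], 0],
    [[0, 0, 0], 0],
    [[0, 0, 0], 0],
    [[0, 0, 0], 0],
    [[0, 0, 0], 0],
    [[0, 0, 0], 0],
  ],
)

```text
time: 17.45
eef_pos: [0.6116, 0.0248, 0.03]
tcp_rot: [-1.668, 1.57, 3.097]
ft_force: [-0.3, -0.2, 0.5]
finger_gap: 0.068
```

>>> step_arm(
  steps=[
    [[0, 0, 0], 0],
    [[0, 0, 0], 0],
    [[0, 0, 0], 0],
    [[0, 0, 0], 0],
    [[0, 0, 0], 0],
    [[0, 0, 0], 0],
    [[0, 0, 0], 0],
    [[0, 0, 0], 0],
  ],
  claw=-1,
)

```text
time: 18.25
eef_pos: [0.6119, 0.0247, 0.0305]
tcp_rot: [1.503, 1.571, -0.016]
ft_force: [-1.1, -0.4, 5.4]
finger_gap: 0.0344
```

>>> step_arm(
  steps=[
    [[0, 0, 0.01], 0],
    [[0, 0, 0.02], 0],
    [[0, 0, 0.03], 0],
    [[0, 0, 0.03], 0],
    [[0, 0, 0.01], 0],
    [[0, 0, 0], 0],
    [[0, 0, 0], 0],
    [[0, 0, 0], 0],
  ],
)

```text
time: 19.05
eef_pos: [0.6104, 0.0248, 0.1286]
tcp_rot: [-1.697, 1.568, 3.068]
ft_force: [0.0, -0.6, -0.9]
finger_gap: 0.0344
```

Run:
```python
from h import *
o=arm.get_obs();print(jaw(o)[0],o['eef_pos'],o['ft_force'],o['moment'],o['time'],o['finger_gap'])
p=look('wrist',['bowl_centre','bowl_mouth','bowl_crown','head_hole0','head_seat'],2,'w12')
save('w12',p['img'])
print(p['origin'],p['attitude'])
p=look('scene',['bowl_centre','bowl_mouth','bowl_crown'],3)
```

```text
2.9991506629423053 [0.6104 0.0248 0.1286] [ 0.0489 -0.627  -0.8965] [ 0.0121 -0.0432  0.0088] 19.05 0.03443149677140757
bowl_centre 0.95 [0.6135 0.0262 0.1209] [325. 277.]
bowl_mouth 0.94 [0.6135 0.0275 0.0971] [325. 249.]
bowl_crown 0.9 [0.6096 0.0231 0.1476] [316. 321.]
head_hole0 0.83 [0.6219 0.1253 0.0242] [345.  56.]
head_hole0 0.74 [0.5479 0.078  0.0236] [230. 126.]
head_seat 0.84 [0.5832 0.1056 0.0228] [283.  85.]
head_seat 0.49 [0.625  0.1253 0.0246] [350.  56.]
[0.6066 0.1074 0.2523] [-0.325   0.003   0.0525]
bowl_centre 0.75 [0.6741 0.3187 0.02  ] [290. 144.]
bowl_centre 0.71 [0.6116 0.0207 0.1236] [344. 185.]
bowl_centre 0.61 [0.7687 0.2188 0.0184] [333. 147.]
bowl_mouth 0.76 [0.6525 0.3043 0.0225] [287. 149.]
bowl_mouth 0.56 [0.7548 0.203  0.0253] [334. 150.]
bowl_mouth 0.55 [0.6114 0.0282 0.1012] [342. 189.]
bowl_crown 0.69 [0.6963 0.3322 0.014 ] [293. 141.]
bowl_crown 0.58 [0.6089 0.0204 0.1455] [344. 180.]
bowl_crown 0.46 [0.7769 0.2443 0.0214] [330. 141.]
```

View pics/w12.png

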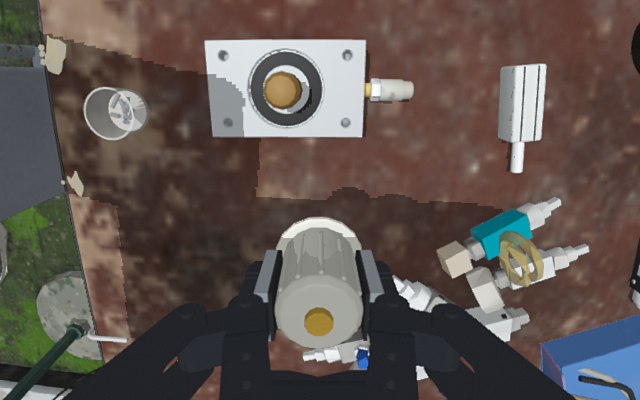

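Run:
```python
from h import *
d=np.load('pl.npz');p=dict(origin=[0.6066,0.1074,0.2523],attitude=[-.325,.003,.0525],camera_matrix=d['camera_matrix'],distortion=d['distortion'])
print(fitrect(onz(p,[[205,40],[367,40],[364,137],[211,137]],.028)))
h=onz(p,[[223,55],[347,56],[346,123],[228,122]],.028);print(h,h.mean(0),np.degrees(np.arctan2((h[1]-h[0])[1],(h[1]-h[0])[0])),np.linalg.norm(h[1]-h[0]),np.linalg.norm(h[3]-h[0]))
print('seat rim',onz(p,[[285,88.5]],.028))
print('plug',onz(p,[[319,321]],.1521))
im=cv2.imread('pics/w12.png',0)
c=im[20:150,190:380]
for z in cv2.HoughCircles(cv2.GaussianBlur(c,(3,3),0),cv2.HOUGH_GRADIENT,1,20,param1=120,param2=15,minRadius=30,maxRadius=42)[0][:3]: print(z+[190,20,0], onz(p,[z[:2]+[190,20]],.028))
# flange far edge & sides
```

```text
(array([0.5857, 0.103 ]), np.float64(2.6950896322811944), array([0.0002, 0.0001, 0.0008, 0.001 ]))
[[0.5457 0.1222 0.028 ]
 [0.6227 0.1252 0.028 ]
 [0.6252 0.0841 0.028 ]
 [0.5479 0.0809 0.028 ]] [0.5854 0.1031 0.028 ] 2.245655532278734 0.07711296116381587 0.04135291679969625
seat rim [[0.5848 0.1037 0.028 ]]
plug [[0.6107 0.0268 0.1521]]
[285.5  88.5  35.8] [[0.5852 0.1037 0.028 ]]
```

>>> step_arm(
  steps=[
    [[-0.008, 0.026, 0], 0],
    [[-0.008, 0.026, 0], 0],
    [[-0.009, 0.0258, 0], 0],
    [[0, 0, 0], 0],
    [[0, 0, -0.02], 0],
    [[0, 0, -0.02], 0],
    [[0, 0, -0.014], 0],
    [[0, 0, 0], 0],
  ],
)

```text
time: 20.35
eef_pos: [0.5853, 0.1019, 0.0743]
tcp_rot: [-1.528, 1.567, -3.047]
ft_force: [-0.0, 0.8, -0.8]
finger_gap: 0.0342
```

>>> step_arm(
  steps=[
    [[0, 0, -0.006], 0],
    [[0, 0, -0.003], 0],
    [[0, 0, -0.003], 0],
    [[0, 0, -0.002], 0],
    [[0, 0, -0.002], 0],
    [[0, 0, -0.001], 0],
    [[0, 0, 0], 0],
    [[0, 0, 0], 0],
  ],
)

```text
time: 21.15
eef_pos: [0.5868, 0.1025, 0.0593]
tcp_rot: [1.781, 1.571, 0.263]
ft_force: [-0.8, 0.6, -1.0]
finger_gap: 0.0341
```

Run:
```python
from h import *
o=arm.get_obs();print(jaw(o)[0],o['eef_pos'],o['ft_force'],o['moment'],o['time'],o['finger_gap'])
p=look('scene',['bowl_centre','bowl_mouth','bowl_crown'],3)
```

```text
3.0072162619713927 [0.5868 0.1025 0.0593] [-0.8174  0.5982 -1.0257] [0.014  0.0308 0.0176] 21.15 0.03405747656907155
bowl_centre 0.71 [0.7729 0.2141 0.0231] [335. 146.]
bowl_centre 0.68 [0.676  0.3166 0.0191] [291. 145.]
bowl_centre 0.5 [0.5865 0.1023 0.0566] [315. 189.]
bowl_mouth 0.77 [0.5856 0.1028 0.0265] [315. 197.]
bowl_mouth 0.66 [0.649  0.304  0.0214] [287. 150.]
bowl_mouth 0.51 [0.7529 0.2034 0.0249] [333. 150.]
bowl_crown 0.64 [0.6955 0.3301 0.0132] [293. 141.]
bowl_crown 0.53 [0.5837 0.096  0.0771] [316. 186.]
bowl_crown 0.41 [0.7751 0.2458 0.0211] [329. 141.]
```

>>> step_arm(
  steps=[
    [[-0.001, 0, 0], 0],
    [[0, 0, -0.001], 0],
    [[0, 0, -0.001], 0],
    [[0, 0, -0.001], 0],
    [[0, 0, -0.001], 0],
    [[0, 0, -0.001], 0],
    [[0, 0, 0], 0],
    [[0, 0, 0], 0],
  ],
)

```text
time: 22.15
eef_pos: [0.5856, 0.1027, 0.0555]
tcp_rot: [-2.75, 1.571, 2.015]
ft_force: [-3.6, 0.6, 11.9]
finger_gap: 0.0341
```

Run:
```python
from h import *
o=arm.get_obs();print(jaw(o)[0],o['eef_pos'],o['ft_force'],o['moment'],o['time'],o['finger_gap'])
```

```text
3.006230002553967 [0.5856 0.1027 0.0555] [-3.5828  0.6229 11.9273] [0.1187 0.7572 0.0113] 22.15 0.03407507616824619
```

>>> step_arm(
  steps=[
    [[0, 0, 0.001], 0],
    [[0, 0, 0], 0],
    [[0, 0, 0], 0],
    [[0, 0, 0], 0],
    [[0, 0, 0.01], 0],
    [[0, 0, 0.03], 0],
    [[0, 0, 0.04], 0],
    [[0, 0, 0.05], 0],
  ],
  claw=1,
)

```text
time: 22.95
eef_pos: [0.5843, 0.1023, 0.1856]
tcp_rot: [-1.561, 1.567, -3.079]
ft_force: [1.3, 0.2, -0.2]
finger_gap: 0.0858
```

>>> step_arm(
  steps=[
    [[0, -0.02, 0.05], 0],
    [[0, -0.04, 0.04], 0],
    [[0, -0.04, 0], 0],
    [[0, 0, 0], 0],
    [[0, 0, 0], 0],
    [[0, 0, 0], 0],
    [[0, 0, 0], 0],
    [[0, 0, 0], 0],
  ],
)

```text
time: 23.75
eef_pos: [0.5854, 0.0095, 0.2665]
tcp_rot: [-1.833, 1.57, 2.933]
ft_force: [0.3, 0.7, 0.2]
finger_gap: 0.0854
```

Run:
```python
from h import *
o=arm.get_obs();print(jaw(o)[0],o['eef_pos'],o['time'],o['finger_gap'])
p=look('wrist',['bowl_centre','bowl_mouth','bowl_crown','head_hole0'],2,'w13')
print(p['origin'],p['attitude']); np.savez('hd.npz',**{k:p[k] for k in ['origin','attitude','camera_matrix','distortion','img']})
p=look('scene',['bowl_centre','bowl_mouth','bowl_crown'],3)
# automatic corners of head and flange/plug
d=np.load('hd.npz');print(proj(d,[[.5855,.103,.028],[.5855,.103,.079],[.5355,.1,.028],[.6354,.105,.028]]))
```

```text
3.0798672569538446 [0.5854 0.0095 0.2665] 23.75 0.08539189636287058
bowl_centre 0.79 [0.5869 0.1063 0.0467] [326.  69.]
bowl_mouth 0.63 [0.59   0.1031 0.0239] [328.  74.]
bowl_mouth 0.49 [ 0.4663  0.085  -0.0028] [216.  86.]
bowl_crown 0.89 [0.5846 0.1052 0.075 ] [323.  69.]
head_hole0 0.75 [0.5458 0.0804 0.0239] [284.  94.]
head_hole0 0.59 [0.624  0.1256 0.0262] [363.  52.]
[0.5812 0.0922 0.3902] [-0.3251  0.001   0.0538]
bowl_centre 0.65 [0.7715 0.2174 0.0207] [334. 146.]
bowl_centre 0.61 [0.6743 0.3172 0.0191] [290. 145.]
bowl_centre 0.59 [0.5859 0.0998 0.0523] [316. 191.]
bowl_mouth 0.84 [0.5861 0.1043 0.0246] [315. 197.]
bowl_mouth 0.75 [0.6508 0.3015 0.0207] [288. 151.]
bowl_mouth 0.55 [0.7525 0.2028 0.0239] [333. 151.]
bowl_crown 0.84 [0.5832 0.1006 0.0703] [315. 187.]
bowl_crown 0.59 [0.6992 0.3297 0.0134] [294. 141.]
bowl_crown 0.46 [0.7752 0.2464 0.0196] [329. 141.]
[[323.6153  73.4503]
 [324.4107  71.6682]
 [274.2499  73.9097]
 [372.7804  74.3727]]
```

```bash
cat >> h.py <<'E'
def platepose(d,c,z,dbg=False,thr=120):
    g=cv2.cvtColor(np.ascontiguousarray(d['img']),cv2.COLOR_RGB2HSV)
    m=((g[...,1]<50)&(g[...,2]>thr)).astype('uint8')
    n,l,s,_=cv2.connectedComponentsWithStats(m)
    x,y=int(c[0]),int(c[1]); k=np.bincount(l[y-45:y+45,x-45:x+45][m[y-45:y+45,x-45:x+45]>0]).argmax()
    px=cv2.convexHull(cv2.findNonZero((l==k).astype('uint8')))
    W=onz(d,px[:,0],z)[:,:2].astype('float32')
    return cv2.minAreaRect(W*1000),s[k]
E
python3 - <<'E'
from h import *
d=np.load('pl.npz');print(platepose(d,(338,182),.008))
d=np.load('hd.npz');print(platepose(d,(323,73),.028,thr=100))
E
```

```text
(((493.7646179199219, 286.67156982421875), (60.76667404174805, 101.53142547607422), 82.00299835205078), array([ 300,  133,   75,   97, 3636], dtype=int32))
(((584.5702514648438, 103.29249572753906), (101.88235473632812, 61.14561462402344), 3.036273717880249), array([ 273,   41,  102,   64, 6186], dtype=int32))
```

>>> step_arm(
  steps=[
    [[-0.018, 0.045, 0], 8.5],
    [[-0.018, 0.045, 0], 8.5],
    [[-0.018, 0.045, 0], 8.5],
    [[-0.018, 0.045, 0], 8.5],
    [[-0.018, 0.045, 0], 8.5],
    [[-0.015, 0.045, -0.02], 8.5],
    [[0, 0, -0.02], 8.5],
    [[0, 0, -0.02], 8.5],
  ],
)

```text
time: 25.0
eef_pos: [0.4805, 0.2791, 0.2072]
tcp_rot: [0.694, 1.57, 0.371]
ft_force: [0.2, 0.2, 0.1]
finger_gap: 0.0856
```

>>> step_arm(
  steps=[
    [[0, 0, 0], 8.5],
    [[0, 0, 0], 0],
    [[0, 0, 0], 0],
    [[0, 0, 0], 0],
    [[0, 0, 0], 0],
    [[0, 0, 0], 0],
    [[0, 0, 0], 0],
    [[0, 0, 0], 0],
  ],
)

```text
time: 25.8
eef_pos: [0.4812, 0.2772, 0.2077]
tcp_rot: [0.067, 1.571, -0.117]
ft_force: [0.4, 0.1, 1.2]
finger_gap: 0.0858
```

Run:
```python
from h import *
o=arm.get_obs();print(jaw(o)[0],o['eef_pos'],o['time'])
p=look('wrist',['plate_centre','plate_hole0'],2,'w14')
np.savez('pl2.npz',**{k:p[k] for k in ['origin','attitude','camera_matrix','distortion','img']})
c=proj(p,[.4955,.287,.008])[0];print(c,platepose(p,c,.008))
```

```text
79.47590848332248 [0.4812 0.2772 0.2077] 25.8
plate_centre 0.3 [ 0.5865  0.1007 -0.0015] [184. 284.]
plate_hole0 0.88 [ 0.5394  0.306  -0.0008] [355. 217.]
plate_hole0 0.79 [ 0.4557  0.2687 -0.0045] [305. 146.]
[330.0427 183.4559] (((493.5782470703125, 286.0972595214844), (60.3579216003418, 100.65657806396484), 81.77902221679688), array([ 296,  130,   64,  100, 4587], dtype=int32))
```

>>> step_arm(
  steps=[
    [[0.0125, 0.009, -0.03], 2.4],
    [[0, 0, -0.04], 0],
    [[0, 0, -0.04], 0],
    [[0, 0, -0.04], 0],
    [[0, 0, -0.02], 0],
    [[0, 0, -0.014], 0],
    [[0, 0, -0.006], 0],
    [[0, 0, 0], 0],
  ],
)

```text
time: 26.75
eef_pos: [0.4938, 0.2864, 0.0174]
tcp_rot: [-2.268, 1.571, -2.41]
ft_force: [0.7, -0.7, -0.0]
finger_gap: 0.0854
```

>>> step_arm(
  steps=[
    [[0, 0, -0.003], 0],
    [[0, 0, 0], 0],
    [[0, 0, 0], 0],
    [[0, 0, 0], 0],
    [[0, 0, 0], 0],
    [[0, 0, 0], 0],
    [[0, 0, 0], 0],
    [[0, 0, 0], 0],
  ],
  claw=-1,
)

```text
time: 27.55
eef_pos: [0.4944, 0.2866, 0.0161]
tcp_rot: [0.465, 1.569, 0.324]
ft_force: [-0.4, -0.5, 5.3]
finger_gap: 0.0573
```

Run:
```python
from h import *
o=arm.get_obs();print(jaw(o)[0],o['eef_pos'],o['ft_force'],o['moment'],o['time'],o['finger_gap'])
```

```text
81.91071516911028 [0.4944 0.2866 0.0161] [-0.4064 -0.4884  5.2773] [-0.1705  0.1839  0.0121] 27.55 0.05726930002412731
```

>>> step_arm(
  steps=[
    [[0, 0, 0.004], 0],
    [[0, 0, 0.01], 0],
    [[0, 0, 0.02], 0],
    [[0, 0, 0.03], 0],
    [[0, 0, 0.03], 0],
    [[0, 0, 0.02], 0],
    [[0, 0, 0], 0],
    [[0, 0, 0], 0],
  ],
)

```text
time: 28.35
eef_pos: [0.4936, 0.2863, 0.129]
tcp_rot: [0.476, 1.57, 0.334]
ft_force: [-0.6, -0.6, -2.5]
finger_gap: 0.0572
```

Run:
```python
from h import *
o=arm.get_obs();print(jaw(o)[0],o['eef_pos'],o['ft_force'],o['moment'],o['time'],o['finger_gap'])
p=look('wrist',['plate_centre','plate_hole0'],2,'w15')
np.savez('pl3.npz',**{k:p[k] for k in ['origin','attitude','camera_matrix','distortion','img']})
p=look('scene',['plate_centre','plate_hole0'],2)
```

```text
81.9040652365416 [0.4936 0.2863 0.129 ] [-0.6334 -0.6183 -2.4616] [-0.0101 -0.0136  0.0101] 28.35 0.057230537447412334
plate_centre 0.62 [0.5875 0.1032 0.0217] [124. 332.]
plate_hole0 0.89 [0.5374 0.3041 0.1102] [363. 334.]
plate_hole0 0.76 [0.4542 0.2669 0.1099] [262. 193.]
plate_centre 0.68 [0.491  0.2878 0.1135] [243. 156.]
plate_hole0 0.84 [0.5324 0.2987 0.1116] [253. 147.]
plate_hole0 0.83 [0.4504 0.2722 0.1105] [234. 167.]
```

View pics/w15.png

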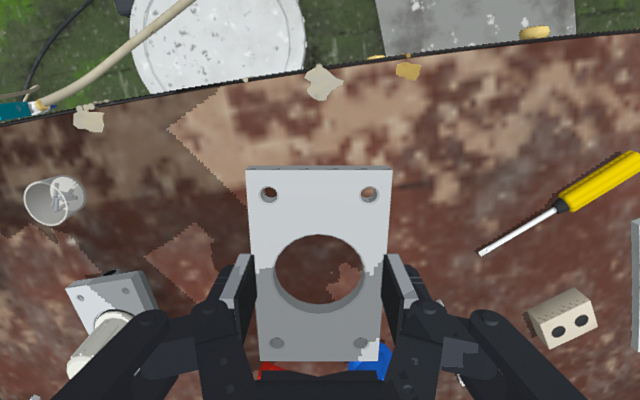

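Run:
```python
from h import *
d=np.load('pl3.npz')
px=np.array([[269,193],[369,193],[361,342],[276,342]],float)
h=onz(d,px,.1209);print(h,h.mean(0)); 
dd=h[2]-h[1];print(np.degrees(np.arctan2(dd[1],dd[0])),np.linalg.norm(dd),np.linalg.norm(h[1]-h[0]),np.linalg.norm(h[3]-h[2]))
# refine hole pixels: dark blobs inside plate
g=cv2.cvtColor(d['img'],cv2.COLOR_RGB2GRAY)
obj=np.array([[-39,21,0],[-39,-21,0],[39,-21,0],[39,21,0]],float)/1000
# image: near-left is ? assign by world
best=None
for s in (1,-1):
    o=obj*[1,s,1]
    ok,r,t=cv2.solvePnP(o,px,d['camera_matrix'],d['distortion'],flags=cv2.SOLVEPNP_IPPE)
    Rw=rot(d)@np.diag([1,-1,-1.])@cv2.Rodrigues(r)[0]; c=d['origin']+rot(d)@(np.diag([1,-1,-1.])@t[:,0])
    e=np.linalg.norm(cv2.projectPoints(o,r,t,d['camera_matrix'],d['distortion'])[0][:,0]-px)
    print(s,e,c,'normal',Rw[:,2],'x',Rw[:,0])
```

```text
[[0.4512 0.2721 0.1209]
 [0.457  0.3126 0.1209]
 [0.5328 0.302  0.1209]
 [0.5268 0.2609 0.1209]] [0.4919 0.2869 0.1209]
-8.031833904538296 0.07656298410413001 0.04096721917698071 0.041527063676685676
1 0.6750984789121077 [0.4934 0.2867 0.1185] normal [-0.0017 -0.0012 -1.    ] x [ 0.9897 -0.1433 -0.0016]
-1 0.6750984789119349 [0.4934 0.2867 0.1185] normal [0.0017 0.0012 1.    ] x [ 0.9897 -0.1433 -0.0016]
```

>>> step_arm(
  steps=[
    [[0.033, -0.0305, 0], 1.8],
    [[0.033, -0.0305, 0], 1.8],
    [[0.033, -0.0305, 0], 1.8],
    [[0.033, -0.0305, 0], 1.8],
    [[0.033, -0.0305, 0], 1.8],
    [[0.0325, -0.0305, 0], 1.9],
    [[0, 0, 0], 0],
    [[0, 0, 0], 0],
  ],
)

```text
time: 29.45
eef_pos: [0.6913, 0.1022, 0.1274]
tcp_rot: [3.049, 1.569, 3.096]
ft_force: [-1.0, 0.2, -1.6]
finger_gap: 0.0577
```

Run:
```python
from h import *
o=arm.get_obs();print(jaw(o)[0],o['eef_pos'],o['time'],o['finger_gap'])
p=look('wrist',['head_hole0','plate_hole0','bowl_crown'],3,'w16')
np.savez('pl4.npz',**{k:p[k] for k in ['origin','attitude','camera_matrix','distortion','img']})
print(p['origin'])
c=proj(p,[.5855,.1032,.028])[0];print(c)
for t in (90,110,130): print(platepose(p,c,.028,thr=t))
z=o['eef_pos'][2]-.0161+.008
c=proj(p,[*o['eef_pos'][:2],z])[0]
for t in (90,110,130): print(platepose(p,c,z,thr=t))
```

```text
92.67188150375337 [0.6913 0.1022 0.1274] 29.45 0.05766675350576759
head_hole0 0.59 [0.625  0.1244 0.0247] [357. 112.]
plate_hole0 0.9 [0.6549 0.077  0.1078] [265. 190.]
plate_hole0 0.73 [0.6974 0.2401 0.002 ] [489. 210.]
plate_hole0 0.67 [0.7311 0.1273 0.1097] [363. 335.]
bowl_crown 0.93 [0.7742 0.2435 0.0145] [480. 300.]
bowl_crown 0.86 [0.5818 0.1038 0.0735] [332.  26.]
bowl_crown 0.67 [0.6951 0.3314 0.0152] [605. 218.]
[0.6087 0.0982 0.2512]
[327.5359  44.8205]Traceback (most recent call last):
  File "<stdin>", line 7, in <module>
  File "h.py", line 40, in platepose
    x,y=int(c[0]),int(c[1]); k=np.bincount(l[y-45:y+45,x-45:x+45][m[y-45:y+45,x-45:x+45]>0]).argmax()
                               ~~~~~~~~~~~~~~~~~~~~~~~~~~~~~~~~~~~~~~~~~~~~~~~~~~~~~~~~~~~~~~~~~~~~^^
ValueError: attempt to get argmax of an empty sequence
```

```bash
cat >> h.py <<'E'
def blob(d,X,w=9):
    "dark-hole centroid near projected X"
    g=cv2.cvtColor(np.ascontiguousarray(d['img']),cv2.COLOR_RGB2GRAY).astype(float)
    u,v=proj(d,X)[0].round().astype(int); s=g[v-w:v+w+1,u-w:u+w+1]
    bg=np.percentile(s,75); m=(s<bg-0.35*(bg-s.min())).astype('uint8')
    n,l,st,ce=cv2.connectedComponentsWithStats(m)
    k=1+np.argmin([np.hypot(*(ce[i]-w))-0.05*min(st[i,4],60) for i in range(1,n)])
    px=ce[k]+[u-w,v-w]; return px,st[k,4],onz(d,[px],X[2])[0]
def holes(c,yaw,z):
    a=np.radians(yaw);r=np.array([[np.cos(a),-np.sin(a)],[np.sin(a),np.cos(a)]])
    return [np.r_[np.array(c[:2])+r@np.array(q)/1000.,z] for q in ([39,21],[39,-21],[-39,21],[-39,-21])]
E
python3 - <<'E'
from h import *
d=np.load('pl4.npz')
for X in holes([.5855,.1032],2.8,.028)[:2]: print('head',X,*blob(d,X))
z=.1274-.0161+.008
for X in holes([.6905,.1026],2.6,z): print('plate',X,*blob(d,X))
c=proj(d,[.5855,.1032,.028])[0];print(platepose(d,(c[0],60),.028,thr=110))
c=proj(d,[.6913,.1022,z])[0];print(platepose(d,c,z,thr=100))
E
```

```text
head [0.6234 0.1261 0.028 ] [359.8243 108.1351] 74 [0.6224 0.126  0.028 ]
head [0.6255 0.0841 0.028 ] [291.1667 109.9844] 192 [0.6257 0.082  0.028 ]
plate [0.7285 0.1253 0.1193] [359.8146 341.7947] 151 [0.7267 0.1242 0.1193]
plate [0.7304 0.0834 0.1193] [276.4062 342.4297] 128 [0.7289 0.0835 0.1193]
plate [0.6506 0.1218 0.1193] [368.6762 194.2619] 210 [0.651  0.1211 0.1193]
plate [0.6525 0.0799 0.1193] [268.2606 192.3169] 142 [0.652  0.0799 0.1193]
(((597.525146484375, 103.74751281738281), (74.65090942382812, 60.463993072509766), 2.821183204650879), array([  278,     0,   100,   127, 11691], dtype=int32))
(((683.5799560546875, 93.94577026367188), (113.430908203125, 76.02274322509766), 2.526596784591675), array([  219,   132,   174,   230, 22065], dtype=int32))
```

>>> step_arm(
  steps=[
    [[-0.03, 0, 0], 0],
    [[-0.03, 0, 0], 0],
    [[-0.025, 0, 0], 0],
    [[-0.015, 0.0008, 0], 0],
    [[-0.0055, 0, 0], 0],
    [[0, 0, 0], 0],
    [[0, 0, 0], 0],
    [[0, 0, 0], 0],
  ],
)

```text
time: 30.45
eef_pos: [0.5869, 0.1042, 0.1288]
tcp_rot: [-0.104, 1.569, -0.054]
ft_force: [-0.2, -0.2, -2.0]
finger_gap: 0.0576
```

Run:
```python
from h import *
o=arm.get_obs();print(jaw(o)[0],o['eef_pos'],o['time'],o['finger_gap'])
p=look('wrist',['plate_centre','bowl_crown','plate_hole0'],2,'w17')
p=look('top',['plate_hole0','plate_hole2'],2)
p=look('scene',['plate_hole0','plate_centre','bowl_crown'],2)
```

```text
92.81434508889976 [0.5869 0.1042 0.1288] 30.45 0.057550419801605496
bowl_crown 0.89 [0.6955 0.3309 0.0158] [564. 325.]
bowl_crown 0.81 [0.582 0.1   0.073] [311. 225.]
plate_hole0 0.79 [0.6292 0.133  0.1106] [369. 339.]
plate_hole0 0.64 [0.5513 0.0808 0.1103] [269. 193.]
plate_hole0 0.62 [0.5445 0.0791 0.1129] [308. 220.]
plate_hole2 0.62 [0.5445 0.0791 0.1129] [308. 220.]
plate_hole0 0.88 [0.6255 0.1258 0.1145] [320. 163.]
plate_hole0 0.66 [0.5502 0.0824 0.1112] [309. 187.]
plate_centre 0.71 [0.5846 0.1046 0.1177] [314. 174.]
bowl_crown 0.6 [0.5821 0.0988 0.0766] [315. 186.]
bowl_crown 0.45 [0.7756 0.2478 0.0191] [329. 141.]
```

>>> step_arm(
  steps=[
    [[-0.001, -0.001, -0.01], 0],
    [[0, 0, -0.015], 0],
    [[0, 0, -0.006], 0],
    [[0, 0, -0.004], 0],
    [[0, 0, -0.004], 0],
    [[0, 0, -0.004], 0],
    [[0, 0, -0.004], 0],
    [[0, 0, 0], 0],
  ],
)

```text
time: 31.8
eef_pos: [0.5844, 0.1031, 0.0812]
tcp_rot: [-2.996, 1.57, -2.947]
ft_force: [-0.0, -0.1, -1.6]
finger_gap: 0.0575
```

Run:
```python
from h import *
o=arm.get_obs();print(jaw(o)[0],o['eef_pos'],o['ft_force'],o['moment'],o['time'],o['finger_gap'])
p=eyes.get_image('wrist');save('w18',p['img']);np.savez('pl5.npz',**{k:p[k] for k in ['origin','attitude','camera_matrix','distortion','img']})
t=spotter.trace('bowl',p)
for r in t[:3]:
    u,v=np.where(r['pixels'])[::-1]; print(r['conf'],len(u),u.min(),u.max(),v.min(),v.max())
z=o['eef_pos'][2]-.0161+.008
c=o['eef_pos'][:2]
print(proj(p,[[*c,z],[*(c+[.021,.001]),z],[*(c-[.021,.001]),z],[*(c+[-.001,.021]),z],[*(c+[.001,-.021]),z]]))
b=np.array([.5853,.1031]);print(proj(p,[[*b,.075],[*(b+[0,.018]),z],[*(b-[0,.018]),z],[*b,.079]]))
```

```text
92.80289140528339 [0.5844 0.1031 0.0812] [-0.0325 -0.0842 -1.6176] [ 0.0004 -0.0201  0.0488] 31.8 0.05753572381576778
0.65 4456 275 353 234 307
0.59 4568 567 639 302 384
[[317.9848 277.7004]
 [317.942  316.1665]
 [318.0328 235.1586]
 [364.7236 277.601 ]
 [271.2159 277.5943]]
[[317.99   281.788 ]
 [357.8099 280.981 ]
 [277.9824 277.6989]
 [317.9992 286.8931]]
```

>>> step_arm(
  steps=[
    [[0.001, -0.0005, 0], 0],
    [[0, 0, -0.006], 0],
    [[0, 0, -0.006], 0],
    [[0, 0, -0.006], 0],
    [[0, 0, -0.004], 0],
    [[0, 0, -0.003], 0],
    [[0, 0, -0.001], 0],
    [[0, 0, 0], 0],
  ],
)

```text
time: 32.7
eef_pos: [0.5856, 0.1026, 0.0554]
tcp_rot: [-2.765, 1.57, -2.716]
ft_force: [0.8, -0.2, -2.5]
finger_gap: 0.0572
```

Run:
```python
from h import *
o=arm.get_obs();print(jaw(o)[0],o['eef_pos'],o['ft_force'],o['moment'],o['time'],o['finger_gap'])
p=look('wrist',['plate_hole0','bowl_crown'],2,'w19');np.savez('pl6.npz',**{k:p[k] for k in ['origin','attitude','camera_matrix','distortion','img']})
t=spotter.trace('bowl',p)
for r in t[:1]:
    u,v=np.where(r['pixels'])[::-1]; print(r['conf'],len(u),u.min(),u.max(),v.min(),v.max())
t=spotter.trace('plate',p)
for r in t[:1]:
    u,v=np.where(r['pixels'])[::-1]; print(r['conf'],len(u),u.min(),u.max(),v.min(),v.max())
z=o['eef_pos'][2]-.0161
print(onz(p,[[(275+353)/2,280]],z+.008))
# does anything of head show at plate edges / through holes
for X in holes(o['eef_pos'][:2],2.8,z+.008): print(*blob(p,X))
s=look('scene',['plate_hole0','plate_centre','head_hole0','bowl_crown','screw_cup','hex_keys','air_cylinder'],2,'s19')
s=look('top',['plate_hole0','plate_centre','bowl_crown','screw_cup','hex_keys','air_cylinder'],2,'t19')
```

```text
92.8030053818135 [0.5856 0.1026 0.0554] [ 0.826  -0.1902 -2.5056] [ 0.0068 -0.0233 -0.0133] 32.7 0.05717803181802391
plate_hole0 0.96 [0.5485 0.0762 0.0366] [263. 189.]
plate_hole0 0.57 [0.6286 0.1299 0.0373] [366. 340.]
bowl_crown 0.74 [0.5837 0.101  0.072 ] [314. 309.]
bowl_crown 0.62 [0.6932 0.3281 0.0143] [624. 389.]
0.97 3242 593 639 323 399
0.76 17083 245 392 166 361
[[0.5869 0.1008 0.0473]]
[359.7733 341.96  ] 150 [0.6211 0.1247 0.0473]
[276.3209 342.5299] 134 [0.6234 0.084  0.0473]
[370.0261 195.5229] 153 [0.5457 0.1221 0.0473]
[266.0662 195.543 ] 151 [0.5478 0.0794 0.0473]
plate_hole0 0.78 [0.5488 0.0824 0.0409] [310. 205.]
plate_hole0 0.58 [0.6268 0.1267 0.0402] [320. 181.]
plate_centre 0.51 [0.5841 0.104  0.0432] [314. 193.]
plate_centre 0.29 [0.5876 0.1017 0.0373] [316. 194.]
head_hole0 0.73 [0.5443 0.079  0.0287] [309. 209.]
head_hole0 0.46 [0.6193 0.1235 0.0254] [319. 186.]
bowl_crown 0.69 [0.5836 0.1007 0.0709] [315. 187.]
bowl_crown 0.61 [0.6968 0.3293 0.0144] [293. 141.]
screw_cup 0.56 [ 0.4669  0.0821 -0.001 ] [287. 231.]
air_cylinder 0.48 [ 0.7492  0.0895 -0.0001] [358. 176.]
plate_hole0 0.72 [0.5464 0.0734 0.0426] [310. 222.]
plate_centre 0.84 [0.5892 0.0993 0.0448] [299. 203.]
bowl_crown 0.69 [0.6924 0.326  0.0161] [208. 160.]
bowl_crown 0.51 [0.7802 0.2406 0.0125] [246. 127.]
screw_cup 0.58 [ 0.4579  0.0853 -0.0034] [303. 259.]
hex_keys 0.39 [ 0.6938  0.2383 -0.0022] [245. 162.]
```

Run:
```python
from h import *
cams={}
for n in ['top','scene']:
    p=eyes.get_image(n); cams[n]=p
    old=dict(p); old['img']=cv2.cvtColor(cv2.imread(f'pics/{n}0.png'),cv2.COLOR_BGR2RGB)
    for lab,d,z in (('head',old,.028),('plate',p,.0473)):
        for X in holes([.5855,.103],2.8,z):
            try: b=blob(d,X,4); print(n,lab,X[:2],b[1],b[2][:2])
            except Exception as e: print(n,lab,'none')
# wrist: head at w12 vs. now plate edges
d=np.load('pl6.npz');z=.0473
g=cv2.cvtColor(d['img'],cv2.COLOR_RGB2GRAY).astype(int)
print(proj(d,[[.5355,.103,z],[.5355,.103,.028]]))
print(g[150:182:1,300].tolist()); print(g[300,235:265].tolist(),g[300,370:400].tolist())
```

```text
top head [0.6234 0.1259] 5 [0.6208 0.1246]
top head [0.6255 0.0839] 3 [0.623  0.0826]
top head [0.5455 0.1221] 4 [0.544  0.1208]
top head [0.5476 0.0801] 6 [0.5454 0.0792]
top plate [0.6234 0.1259] 39 [0.6182 0.1261]
top plate [0.6255 0.0839] 35 [0.6191 0.084 ]
top plate [0.5455 0.1221] 1 [0.5435 0.1212]
top plate [0.5476 0.0801] 3 [0.5442 0.0779]
scene head [0.6234 0.1259] 20 [0.6289 0.1355]
scene head [0.6255 0.0839] 10 [0.6232 0.0693]
scene head [0.5455 0.1221] 13 [0.5465 0.1352]
scene head [0.5476 0.0801] 8 [0.5465 0.0674]
scene plate [0.6234 0.1259] 51 [0.6254 0.1291]
scene plate [0.6255 0.0839] 47 [0.6227 0.0851]
scene plate [0.5455 0.1221] 16 [0.5477 0.135 ]
scene plate [0.5476 0.0801] 27 [0.5432 0.0752]
[[325.1394 169.1535]
 [324.2446 158.8596]]
[79, 82, 141, 156, 153, 151, 153, 189, 189, 187, 187, 187, 187, 189, 189, 165, 138, 136, 137, 139, 166, 173, 172, 172, 172, 171, 172, 171, 172, 172, 171, 171]
[58, 61, 57, 42, 41, 42, 41, 42, 41, 40, 43, 41, 40, 41, 42, 40, 41, 40, 39, 36, 74, 149, 174, 172, 170, 170, 170, 170, 170, 170] [170, 171, 170, 170, 169, 170, 170, 170, 171, 172, 175, 138, 65, 37, 40, 41, 41, 41, 41, 41, 41, 42, 41, 42, 41, 41, 40, 40, 40, 41]
```

Run:
```python
from h import *
d=np.load('pl6.npz');g=cv2.cvtColor(d['img'],cv2.COLOR_RGB2GRAY).astype(float)
def edge(a,lo,hi,rise):
    q=np.diff(a[lo:hi])*(1 if rise else -1);i=q.argmax();w=q[max(0,i-1):i+2].clip(0);return lo+(np.arange(max(0,i-1),max(0,i-1)+len(w))*w).sum()/w.sum()+.5
for col in (280,300,320,340,360):
    c=g[:,col]; e1=edge(c,154,160,True);e2=edge(c,161,169,False);e3=edge(c,167,174,True)
    print(col,e1,e2,e3,onz(d,[[col,e1]],.028)[0,:2],onz(d,[[col,e2]],.0393)[0,:2],onz(d,[[col,e3]],.0473)[0,:2])
for r,z in ((160,.028),(161,.028),(175,.0473),(180,.0473),(185,.0473)):
    print(r,g[r,238:262].astype(int).tolist(),g[r,375:400].astype(int).tolist())
```

```text
280 156.47368421052633 165.09259259259258 169.66216216216216 [0.5354 0.0829] [0.5366 0.0841] [0.5366 0.085 ]
300 156.44736842105263 165.08490566037736 169.63888888888889 [0.5349 0.092 ] [0.5362 0.0926] [0.5362 0.093 ]
320 156.44736842105263 165.06603773584905 169.63888888888889 [0.5345 0.101 ] [0.5358 0.101 ] [0.5358 0.101 ]
340 156.42105263157896 165.05769230769232 169.69444444444446 [0.534  0.1101] [0.5354 0.1095] [0.5354 0.109 ]
360 156.47368421052633 165.08490566037736 169.71621621621622 [0.5336 0.1191] [0.535  0.1179] [0.535 0.117]
160 [85, 81, 80, 78, 76, 74, 71, 70, 70, 67, 66, 68, 67, 67, 62, 86, 186, 192, 189, 188, 187, 187, 187, 187] [188, 188, 187, 187, 187, 187, 188, 191, 182, 131, 74, 70, 76, 74, 74, 74, 73, 75, 73, 73, 73, 74, 73, 73, 71]
161 [83, 80, 80, 79, 77, 75, 74, 71, 70, 67, 67, 67, 68, 68, 62, 77, 166, 189, 188, 187, 187, 188, 188, 187] [187, 187, 187, 188, 188, 187, 188, 190, 183, 130, 74, 72, 74, 75, 75, 74, 75, 73, 75, 72, 73, 72, 73, 72, 73]
175 [70, 70, 69, 70, 71, 68, 70, 123, 170, 174, 172, 171, 172, 172, 172, 171, 172, 172, 171, 171, 172, 172, 171, 172] [171, 172, 172, 172, 172, 171, 172, 172, 171, 172, 172, 172, 172, 172, 172, 174, 165, 120, 78, 76, 77, 74, 74, 73, 73]
180 [69, 70, 70, 69, 71, 69, 65, 98, 169, 173, 172, 171, 171, 171, 171, 171, 171, 171, 171, 171, 171, 171, 171, 171] [171, 171, 171, 171, 171, 171, 171, 170, 171, 170, 171, 171, 170, 171, 172, 174, 159, 83, 69, 71, 73, 73, 71, 69, 70]
185 [68, 68, 69, 69, 68, 68, 65, 74, 148, 171, 172, 171, 171, 171, 171, 171, 170, 171, 170, 171, 171, 170, 171, 171] [171, 171, 171, 171, 171, 171, 171, 171, 171, 171, 171, 171, 171, 171, 172, 170, 140, 73, 66, 68, 68, 68, 67, 66, 66]
```

>>> step_arm(
  steps=[
    [[-0.0012, 0, -0.001], 0],
    [[0, 0, 0], 0],
    [[0, 0, 0], 0],
    [[0, 0, 0], 0],
    [[0, 0, 0], 0],
    [[0, 0, 0], 0],
    [[0, 0, 0], 0],
    [[0, 0, 0], 0],
  ],
)

```text
time: 34.6
eef_pos: [0.5844, 0.1026, 0.0546]
tcp_rot: [-1.93, 1.571, -1.881]
ft_force: [-0.1, -0.2, -2.5]
finger_gap: 0.0574
```

Run:
```python
from h import *
o=arm.get_obs();print(jaw(o)[0],o['eef_pos'],o['ft_force'],o['moment'],o['time'],o['finger_gap'])
d=eyes.get_image('wrist');g=cv2.cvtColor(d['img'],cv2.COLOR_RGB2GRAY).astype(float);save('w20',d['img'])
z=o['eef_pos'][2]-.0161
c=g[:,320];
for lo,hi,s,zz in ((153,162,1,.028),(162,169,-1,z),(166,175,1,z+.008)):
    q=np.diff(c[lo:hi])*s;e=lo+q.argmax()+.5;print(e,onz(d,[[320,e]],zz))
for t in spotter.trace('bowl',d)[:3]:
    u,v=np.where(t['pixels'])[::-1]; print(t['conf'],len(u),u.min(),u.max(),v.min(),v.max())
c=o['eef_pos'][:2];print(proj(d,[[*(c+[0,.021]),z+.008],[*(c-[0,.021]),z+.008],[*(c+[.021,0]),z+.008],[*(c-[.021,0]),z+.008]]))
print(g[270,265:290].astype(int).tolist(),g[270,345:372].astype(int).tolist())
```

```text
92.8041169283574 [0.5844 0.1026 0.0546] [-0.1222 -0.1893 -2.5492] [-0.0002  0.0345 -0.0122] 34.6 0.05744988881371641
154.5 [[0.5323 0.101  0.028 ]]
165.5 [[0.5349 0.101  0.0385]]
169.5 [[0.5346 0.101  0.0465]]
0.78 8754 268 361 234 350
0.69 3151 593 639 324 399
0.67 16628 246 392 165 360
[[364.5301 279.42  ]
 [271.243  275.5774]
 [315.8461 315.9735]
 [320.392  235.1776]]
[170, 170, 171, 171, 171, 171, 165, 157, 141, 122, 154, 176, 171, 168, 172, 173, 170, 166, 166, 167, 169, 170, 169, 169, 170] [195, 194, 194, 193, 192, 191, 192, 198, 194, 184, 201, 156, 54, 36, 93, 162, 177, 133, 123, 162, 209, 227, 237, 225, 171, 165, 168]
```

```bash
python3 -c "
from h import *
print(arm.hand_in())"
```

```text
the job is handed in; nothing more can be done
None
```

The filter is reassembled as asked and the job is handed in at about 35 s of the 58 s limit. `hand_in` returned no verdict.

**Bowl:** The moves allow no tool tilt, so I gripped the lying bowl by its rim and turned it mouth-down against the fixed head. I then stood it on the desk, took a new grip on its body, lowered it over the element into the seat and let go. The arm met the seat floor at the right height: the rim came to about 25 mm, with a push of about 12 N. The crown then read 70–75 mm up in the camera checks, which is consistent with a fully seated rim.

**Plate:** It is still held level, measured at about 0.1° when I lifted it. Its underside is about 38.5 mm above the desk, 10.5 mm above the head's top face. In the last wrist picture the plate and head edges agree to about 0.5 mm along the head's x. In y they had agreed to about 0.2 mm in the picture before. The side forces are near zero, so it appears to touch nothing.

**Checks that disagreed or were weaker:**
- The bowl sits about 1.6 mm to the −y side of the plate's opening, which leaves about 1.3 mm of clearance there.
- Automatic edge-finding in the last picture picked the wrong head edge in x, so the x figure is worked out from the edge found before my last small correction.
- The hole positions found in the top and scene pictures were too coarse to confirm the alignment.
- I did not touch the screw cup, hex keys or air cylinder. The network found all three near the end, within 1–2 mm of their first places in most views. Its top-view reading of the cup was about 1 cm off, and the cup had not been found in that view at the start.

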